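Make up the letter kit and the drawing kit

TASK

Make up two desk kits. Letter kit, in the caddy with the steel post: lay the ink-pad tin flat in the bay, stand the rubber stamp upright on the middle of the tin, and put the larger tape roll down flat over the post. Drawing kit, in the caddy with the D-shaped collar: set the pencil sharpener, blade up, flat in the bay, and seat the ink bottle with the flat side fully in the collar, flat to flat, never tipping it over; leave the round bottle and the small tape roll where they are.

Things in the scene. Friction and masses are not known exactly. Their poses are not given: they have to be found in the camera images.
- post_caddy: Wooden caddy, does not move: board 96 (x) by 200 (y) mm, top z 10; origin centre of underside. Bay inside a low darker rim, centred at (0, -50): 84 (x) by 74 (y), floor z 10, rim 4 thick, top z 15. At (0, +50) an upright steel post, diameter 14, up to z 40, the last 6 tapering to diameter 6.
- collar_caddy: Wooden caddy, does not move: board 96 (x) by 200 (y) mm, top z 10; origin centre of underside. Bay inside a low darker rim, centred at (0, -50): 84 (x) by 74 (y), floor z 10, rim 4 thick, top z 15. At (0, +50) a D-shaped collar, round with one flat, on its +x side: inside radius 29, flat 15 from the axis at the floor (z 10), widening to 32 and 18 at its rim (z 30); outer radius 37.
- ink_pad: Closed flat steel ink-pad tin, 62 (x) by 46 (y) by 20 high, 80 g. Origin at the centre of its underside, z up.
- stamp: Rubber stamp standing on its face: wooden foot 40 (x) by 26 (y) by 13 high, thin brass neck, upright round wooden handle of diameter 24 from z 26 to 58, 60 g. Origin at the centre of its underside, z up.
- big_roll: The larger roll of tan tape, lying flat: outer diameter 56, hole diameter 26, 24 high, 60 g. Origin at the centre of its underside, z up.
- sharpener: Block-shaped grey desk pencil sharpener with a steel blade on top and a hole in its -x end: 50 (x) by 34 (y) by 30 high, 90 g. Origin at the centre of its underside, z up.
- flat_bottle: Ink bottle, glass body of radius 26 cut by a flat 12 from the axis on its +x side, 42 mm high; round aluminium cap of diameter 22 from z 42 to 64; 130 g. Origin on the axis at the underside, z up. Turned so that its +x points like the collar caddy's +x it fits the collar with 3 mm play and stands on the board.
- round_bottle: Ink bottle like the other (same height, glass and cap) but round all about, radius 26, without a flat. To be left alone. Origin at the centre of its underside.
- small_roll: The smaller roll of tan tape, lying flat: outer diameter 38, hole diameter 10, 18 high. To be left alone. Origin at the centre of its underside.
There are look-alikes about, which are no part of the job. What is shaped like the stamp but green or pink is not meant.

How it is judged (in metres and radians):
At the end, for the whole second after the job is handed in: Pad in the post caddy's bay (x 22, y 17 mm of its centre), stamp on it (within 12 mm of its middle), big roll down over the post (10 mm); sharpener in the collar caddy's bay (x 27, y 22 mm), flat bottle down in the collar (8 mm, 0.2 rad); all upright to 0.05 rad, at rest (x of ink_pad in the frame of post_caddy between -0.022 and 0.022 m and y of ink_pad in the frame of post_caddy between -0.067 and -0.033 m and z of ink_pad in the frame of post_caddy between 0.007 and 0.0125 m and angle between each of ink_pad, stamp, big_roll, sharpener, flat_bottle's own z axis and vertical below 0.05 rad and linear speed of each of ink_pad, stamp, big_roll, sharpener, flat_bottle below 0.02 m/s and horizontal distance between stamp and ink_pad below 0.012 m and z of stamp in the frame of ink_pad between 0.016 and 0.023 m and x of big_roll in the frame of post_caddy between -0.01 and 0.01 m and y of big_roll in the frame of post_caddy between 0.04 and 0.06 m and z of big_roll in the frame of post_caddy between 0.007 and 0.0135 m and x of sharpener in the frame of collar_caddy between -0.027 and 0.027 m and y of sharpener in the frame of collar_caddy between -0.072 and -0.028 m and z of sharpener in the frame of collar_caddy between 0.007 and 0.0125 m and x of flat_bottle in the frame of collar_caddy between -0.008 and 0.008 m and y of flat_bottle in the frame of collar_caddy between 0.042 and 0.058 m and z of flat_bottle in the frame of collar_caddy between 0.007 and 0.0135 m and angle between the x axis of flat_bottle and the x axis of collar_caddy, either way round below 0.2 rad); the robot touches nothing.
It fails at once if the flat-sided ink bottle is tipped over (angle between flat_bottle's own z axis and vertical above 0.6 rad).
It fails at once if the round bottle is moved by more than 30 mm (distance of round_bottle from where it was at the start of the episode above 0.03 m).
It fails at once if the small roll is moved by more than 30 mm (distance of small_roll from where it was at the start of the episode above 0.03 m).
It also fails if it takes over 118 s, if anything falls off the work surface, if the arm or the gripper's body presses on something with over 40 N, if the wrist force passes 120 N, or if a joint passes its speed limit or range.

ROBOT

A 6-joint arm with a two-finger parallel gripper is mounted at the origin on the work surface. World frame = base frame: x ahead of the robot, y to its left, z up, the work surface at z = 0. Lengths are in mm, angles in rad, forces in N, time in s.
With the tool pointing down it reaches from about 350 to 975 mm from the base axis. Payload 4.9 kg.
Tool frame: the origin (TCP) lies between the finger pads; the fingertips stand 17 mm ahead of it and the grasp point (between the pads) lies 2 mm behind it (arm.tip_extent is the distance from the TCP to the fingertips, in mm); z points along the fingers, y is the line along which they close (so a half turn about z gives the same grasp; the last joint's range is limited). The gripper opens to 85 mm and grips with 20 to 120 N. Pads are 22 mm wide; open, the fingers measure 114 mm over their backs; the gripper's body (76 mm by 85 mm) begins 54 mm behind the grasp point. The pads swing forward as they close: fully open they stand 13 mm farther back than shut.
Start: joints at [1.147, 0.053, 1.613, -0, 1.476, -0.119], TCP at [187.554, 596.176, 248.304] pointing down, gripper open.
Joint ranges: [-3.01, 3.01], [-1.01, 2.22], [0.06, 2.58], [-1.02, 4.17], [0.09, 2.62], [-3.14, 3.14]. Speed limits (rad/s): [2.57, 2.57, 3.14, 3.14, 3.14, 3.14].

INTERFACE

Orientations are given as [roll, pitch, yaw] about the fixed x, y, z axes, in that order (R = Rz(yaw) Ry(pitch) Rx(roll)).
In Python, from station import arm gives the robot as it stands.
- The arm moves only by the tool jog_arm, never from a script. Its argument "moves" is a list of rows, each a list of 4 numbers: the shift along the tool's x, y, z in m, then the turn about the tool's z in degrees. A call has 1 to 8 rows; each row shifts and turns the commanded pose from where the row before left it, along the tool's axes as they then stand; what a row does not reach is not made up. A row lasts 1/8 s, in which the tool goes at most 62.5 mm and 10.7 degrees, less where a joint would pass 70% of its speed; a pose out of reach is approached as far as the arm can. A call is refused whole if a number of a shift passes 0.0625 or a number of a turn 10.7, either way. A call with a gripper value outside its range is refused whole. "hand" is the finger opening in m, from 0 to 0.0854, set as the call begins (left out, the last holds). The fingers move at their own pace and stop on an object; "newtons" is the grip in N (left out, the last holds). Time passes only in rows, so rows that do not move let the fingers close. It gives the time, the measured TCP pose, the force, the opening and the grip force at its end, in the units of the state.
- arm.get_obs(): the state, without advancing time (a new reading comes with each control period).
- arm.get_image(name): name is "scene" or "top"; returns a dict with "color" (480x640x3 uint8, blue, green, red), "mtx" (3x3 intrinsics, pixels), "pose" (4x4, takes a point from camera to world coordinates). Camera axes: x right, y down, z forward; pixel columns grow to the right and rows downward; lengths in mm; the calibration is good to about 2 mm. A picture is of the moment at which its call begins. There is no depth.
- arm.finish_job(): hands the job in; it is judged then, once.
The state is a dict: "t": time; "joint_pos": joint angles; "dq": joint speeds; "tau": joint torques, N m; "eef_pos": TCP position; "orientation": TCP orientation; "contact_force": force on the tool from outside, world axes, zero at the start; "wrist_torque": the same for the moment, N m; "width": opening from 0.0 (shut) to 1.0 (fully open); "grasp_force": force on a finger pad.
Only numpy, scipy, OpenCV 4.12 (cv2) and the standard library are available. Lean on these libraries where they do the work, as an engineer would, in place of code of your own. Each camera call takes 0.05 s, during which the arm holds its last target. There are 200 camera calls.

## Working session

There is one attempt and no reset: what is moved stays moved. The work goes in short steps, Python scripts to look and compute and a tool call to move; the robot and the scene stay as the last step left them, time stands still between calls to the robot, and variables do not carry over. Pictures are saved under pics/ and viewed, at most 14 in all, crops included, and the job is handed in when it is done.

Besides the shell and the picture viewer there is one more tool, called after "Call:" in YAML: its name, and indented under it one key for each argument. jog_arm: Moves the arm, as the interface text tells. Its arguments: {"type":"object","properties":{"moves":{"type":"array","items":{"type":"array","items":{"type":"number"}}},"hand":{"type":"number"},"newtons":{"type":"number"}},"required":["moves"]}

```bash
mkdir -p pics; ls
cat > h.py <<'E'
import numpy as np, cv2, json
from station import arm
def snap(name,fn):
    d=arm.get_image(name); cv2.imwrite(fn,d['color']); return d
def ray(d,u,v,z):
    K=np.array(d['mtx']);P=np.array(d['pose'])
    r=P[:3,:3]@np.linalg.solve(K,[u,v,1.]);o=P[:3,3]
    return o+r*(z-o[2])/r[2]
def proj(d,p):
    P=np.array(d['pose']);c=P[:3,:3].T@(np.array(p,float)-P[:3,3]);q=np.array(d['mtx'])@c
    return q[:2]/q[2]
E
python3 - <<'E'
from h import *
for n in('scene','top'):
    d=snap(n,f'pics/{n}0.png'); print(np.round(d['mtx'],1).tolist(),np.round(d['pose'],3).tolist())
print(arm.get_obs())
E
```

```text
pics
[[502.1, 0.0, 314.9], [0.0, 502.1, 230.7], [0.0, 0.0, 1.0]] [[0.617, 0.581, -0.53, 958.619], [0.787, -0.457, 0.415, -424.851], [-0.001, -0.673, -0.739, 748.617], [0.0, 0.0, 0.0, 1.0]]
[[438.4, 0.0, 324.6], [0.0, 438.4, 239.9], [0.0, 0.0, 1.0]] [[-0.026, -0.981, 0.191, 303.46], [-0.999, 0.022, -0.027, -25.048], [0.023, -0.191, -0.981, 987.133], [0.0, 0.0, 0.0, 1.0]]
{'t': 0.1, 'joint_pos': array([ 1.14699066e+00,  5.32843368e-02,  1.61414523e+00,  5.56251834e-06,
        1.47603039e+00, -1.18994985e-01]), 'dq': array([-0.00068609, -0.00224895, -0.00217019, -0.00048082, -0.00092259,
       -0.00064139]), 'tau': array([-1.86866496e-04, -3.94902277e+01, -3.71363282e+01, -1.34017832e-04,
        3.99437413e-03, -2.00754749e-05]), 'eef_pos': array([187.34393799, 595.70007634, 247.1968201 ]), 'orientation': array([-3.13973921e+00, -2.27173255e-04,  2.83678123e+00]), 'contact_force': array([ 0.536323  , -1.01301721,  0.48645303]), 'wrist_torque': array([ 0.01072897, -0.06059657, -0.01210976]), 'grasp_force': 0.0, 'width': 0.9996797827393238}
```

View pics/scene0.png

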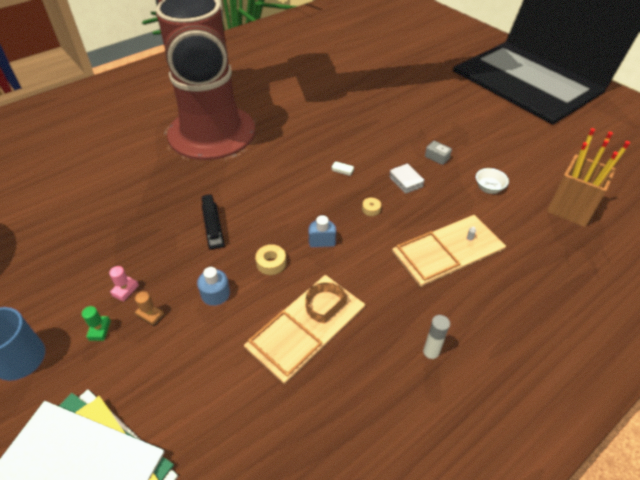

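View pics/top0.png

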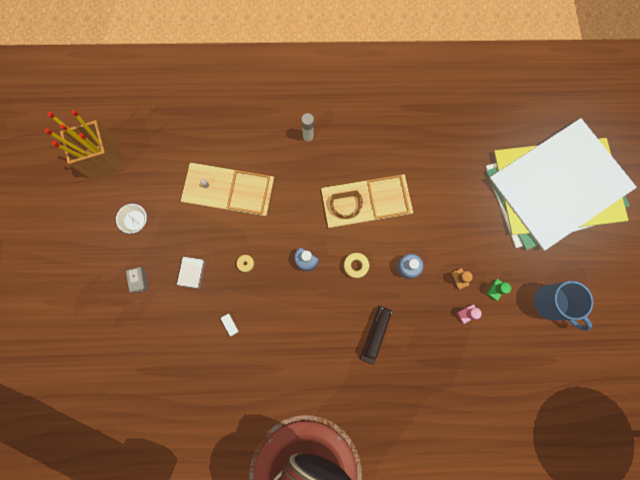

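The scene picture shows the stamp-like things: orange-brown (148,308), green (96,323) and pink (122,283). The wooden one is the stamp. It also shows two bottles at (322,232) and (214,285), two rolls at (271,260) (larger) and (372,207), the tin at (407,178) and the sharpener at (438,152). In the top picture the post caddy is at (228,190), the collar caddy at (367,201), the sharpener at (136,280), the tin at (191,272), bottles at (306,259) and (411,266), the big roll at (356,265) and the stamp at (462,278). The bottle at scene (322,232) seems to have a flat front, so I'll confirm in a crop.

Run:
```python
import cv2,numpy as np
t=cv2.imread('pics/top0.png');s=cv2.imread('pics/scene0.png')
def c(im,x,y,w,h,W,H): return cv2.resize(im[y:y+h,x:x+w],(W,H),interpolation=cv2.INTER_CUBIC)
a=np.hstack([c(t,276,230,64,48,266,200),c(t,380,238,64,48,267,200),c(t,440,256,64,48,267,200)])
b=np.hstack([c(t,112,256,64,48,266,200),c(t,160,250,64,48,267,200),c(t,325,177,64,48,267,200)])
e=np.hstack([c(s,290,206,64,48,266,200),c(s,182,260,64,48,267,200),c(s,120,280,64,48,267,200)])
cv2.imwrite('pics/crop1.png',np.vstack([a,b,e]))
```

```text
(no output)
```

View pics/crop1.png

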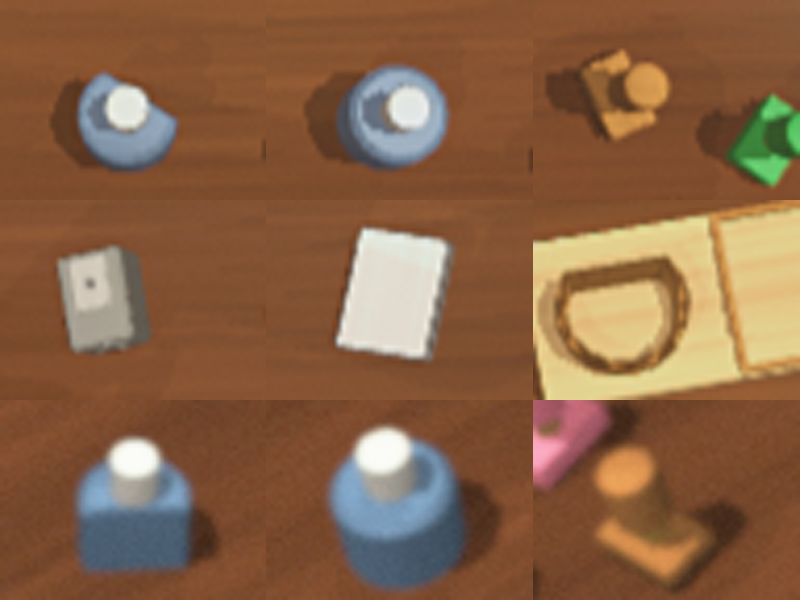

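The crop confirms three things. The flat bottle is top (306,259) and its flat shows in both views; (411,266) is round all about. The stamp is the wooden-coloured one at top (462,278). Measuring now.

```bash
cat > meas.py <<'E'
from h import *
from scipy import ndimage as nd
def comp(im,mask,box):
    x,y,w,h=box; m=np.zeros(im.shape[:2],np.uint8); m[y:y+h,x:x+w]=mask[y:y+h,x:x+w]
    n,l,s,c=cv2.connectedComponentsWithStats(m); i=1+np.argmax(s[1:,4]); return (l==i).astype(np.uint8),s[i]
def plane(d,m,z):
    c=max(cv2.findContours(m,cv2.RETR_EXTERNAL,cv2.CHAIN_APPROX_NONE)[0],key=cv2.contourArea)[:,0]
    return np.array([ray(d,u,v,z)[:2] for u,v in c],np.float32)
def rect(p):
    (x,y),(w,h),a=cv2.minAreaRect(p); 
    return f'c=({x:.1f},{y:.1f}) w={w:.1f} h={h:.1f} a={a:.1f}'
E
python3 - <<'E'
from meas import *
for n,boxes in dict(top=dict(post=(175,155,105,65),coll=(315,170,105,62),pad=(172,252,40,42),sharp=(120,262,35,35),big=(340,250,32,32),small=(233,252,25,22),cap1=(295,245,24,24),body1=(290,242,35,32),cap2=(402,255,22,22),handle=(448,262,30,32)),
 scene=dict(post=(385,205,130,85),coll=(235,268,140,115),pad=(382,158,48,38),sharp=(420,135,36,32),big=(250,240,42,38),small=(358,193,28,26),cap1=(312,210,22,24),body1=(304,210,36,45),cap2=(200,262,22,25),handle=(130,286,36,42))).items():
    d=snap(n,f'pics/{n}1.png'); im=d['color']; hsv=cv2.cvtColor(im,cv2.COLOR_BGR2HSV); H,S,V=[hsv[...,i].astype(int) for i in range(3)]
    for k,b in boxes.items():
        if k in('post','coll'): m=((V>165)&(S<175))|((V>140)&(H>14)&(H<30))
        elif k in('pad',): m=(S<70)&(V>170)
        elif k=='sharp': m=(S<90)&(V>125)
        elif k in('big','small'): m=(H>17)&(H<32)&(V>130)
        elif k[:3]=='cap': m=(S<60)&(V>170)
        elif k=='body1': m=((H>95)&(H<125)&(S>60))|((S<70)&(V>120))
        else: m=(V>130)&(H<20)
        z=dict(post=10,coll=10,pad=20,sharp=30,big=24,small=18,cap1=64,cap2=64,body1=42,handle=58)[k]
        m,s=comp(im,m.astype(np.uint8),b)
        p=plane(d,m,z); print(n,k,s.tolist(),rect(p),'circ',[round(v,1) for v in np.ravel([*cv2.minEnclosingCircle(p)[0],cv2.minEnclosingCircle(p)[1]])])
        cv2.drawContours(im,cv2.findContours(m,cv2.RETR_EXTERNAL,cv2.CHAIN_APPROX_NONE)[0],-1,(255,0,255),1)
    np.save(f'{n}.npy',im)
    cv2.imwrite(f'pics/{n}m.png',im)
t=cv2.imread('pics/topm.png')[150:300,110:490];s=cv2.imread('pics/scenem.png')[125:390,110:520]
cv2.imwrite('pics/mm.png',np.vstack([cv2.resize(t,(690,272)),cv2.resize(s,(690,326)[:1]+(326,))]))
E
```

```text
top post [180, 162, 94, 55, 3576] c=(619.2,169.5) w=202.5 h=98.8 a=79.0 circ [np.float64(618.9), np.float64(169.9), np.float64(110.3)]
top coll [321, 174, 93, 54, 3337] c=(585.3,-152.8) w=99.5 h=201.9 a=8.7 circ [np.float64(584.5), np.float64(-152.8), np.float64(110.4)]
top pad [177, 257, 26, 31, 602] c=(426.7,246.6) w=45.9 h=63.2 a=79.6 circ [np.float64(426.1), np.float64(246.5), np.float64(37.3)]
top sharp [126, 267, 18, 26, 352] c=(410.3,361.7) w=53.6 h=32.6 a=12.2 circ [np.float64(411.0), np.float64(361.9), np.float64(29.1)]
top big [344, 252, 26, 26, 438] c=(433.7,-121.3) w=55.6 h=56.0 a=88.0 circ [np.float64(433.0), np.float64(-120.6), np.float64(28.8)]
top small [236, 255, 18, 17, 235] c=(443.6,127.0) w=37.8 h=35.8 a=88.7 circ [np.float64(443.3), np.float64(126.4), np.float64(19.5)]
top cap1 [297, 250, 19, 16, 167] c=(445.8,-10.2) w=38.4 h=32.3 a=88.7 circ [np.float64(446.8), np.float64(-10.2), np.float64(21.4)]
top body1 [295, 247, 23, 22, 351] c=(445.8,-6.8) w=51.5 h=39.2 a=47.2 circ [np.float64(449.8), np.float64(-10.6), np.float64(25.9)]
top cap2 [402, 255, 20, 20, 252] c=
[... 894 characters left out ...]
.6), np.float64(35.7)]
scene small [362, 198, 19, 18, 271] c=(452.9,118.3) w=37.7 h=49.5 a=51.8 circ [np.float64(453.3), np.float64(119.4), np.float64(25.8)]
scene cap1 [316, 215, 13, 16, 127] c=(455.3,-20.5) w=22.8 h=38.0 a=15.2 circ [np.float64(456.8), np.float64(-20.2), np.float64(20.1)]
scene body1 [309, 215, 27, 31, 672] c=(457.8,-16.0) w=49.8 h=77.5 a=51.8 circ [np.float64(458.0), np.float64(-18.9), np.float64(41.2)]
scene cap2 [203, 267, 15, 18, 149] c=(434.6,-247.0) w=24.2 h=35.5 a=33.5 circ [np.float64(436.9), np.float64(-246.4), np.float64(18.6)]
scene handle [134, 291, 27, 32, 412] c=(423.9,-360.9) w=34.6 h=69.5 a=86.8 circ [np.float64(424.0), np.float64(-357.7), np.float64(34.9)]
```

View pics/mm.png

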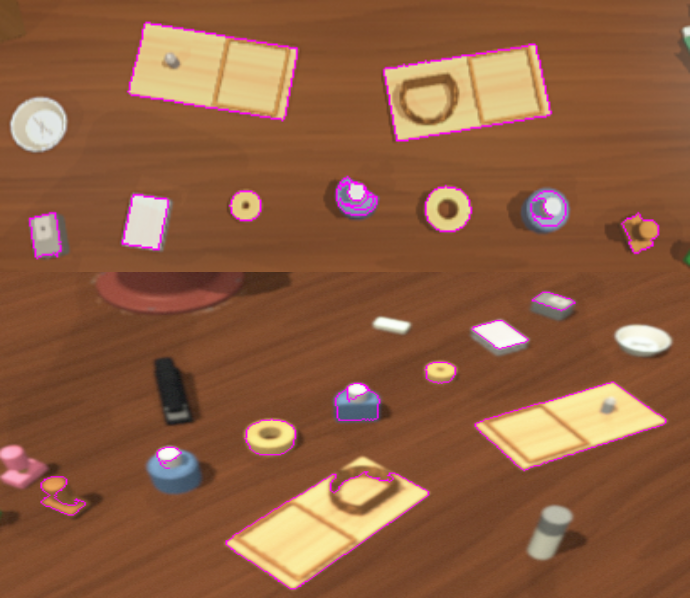

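```bash
cat >> meas.py <<'E'
def go(x,y,z,yaw=None):
    "tool shift/turn from current pose; yaw in deg (tool x direction), mod 180"
    o=arm.get_obs(); p=np.array(o['eef_pos']); ro,pi,ps=o['orientation']
    tn=0
    if yaw is not None:
        dy=(yaw-np.degrees(ps)+90)%180-90; tn=-dy; ps+=np.radians(dy)
    d=np.array([x,y,z])-p; c,s=np.cos(ps),np.sin(ps)
    sh=np.array([c*d[0]+s*d[1], s*d[0]-c*d[1], -d[2]])
    n=int(np.ceil(max(abs(sh))/55)); 
    print('t',round(o['t'],2),'pos',p.round(1),'yaw',round(np.degrees(o['orientation'][2]),1),'TURN',round(tn,1),'SHIFT',sh.round(1),'rows',n,(sh/max(n,1)).round(1),'w',round(o['width']*85.4,1),'gf',round(o['grasp_force'],1))
E
python3 - <<'E'
from meas import *
print(arm.tip_extent)
T=dict(mtx=arm.get_image('top')['mtx'],pose=arm.get_image('top')['pose']);S=arm.get_image('scene')
r=lambda d,u,v,z: ray(d,u,v,z)[:2].round(1)
print('cap1',r(T,306.5,255.8,64),r(S,290+134/4.16,206+58/4.16,64))
print('flat corners top',r(T,276+103/4.16,230+75/4.16,42),r(T,276+177/4.16,230+125/4.16,42))
print('flat bottom scene',r(S,290+79/4.16,206+170/4.16,0),r(S,290+190/4.16,206+170/4.16,0))
print('flat top edge scene',r(S,290+79/4.16,206+105/4.16,42),r(S,290+190/4.16,206+105/4.16,42))
print('handle',r(T,440+(648-533)/4.17,256+86/4.17,58),r(S,120+(627-533)/4.17,280+72/4.17,58))
print('post',r(T,204.5,182,40),r(S,472,232,40))
print('cap2',r(T,380+(408-266)/4.17,238+106/4.17,64))
# collar flat inner edge floor in top: crop
f=lambda x,y:(325+(x-533)/4.17,177+(y-200)/4.17)
print('flat rim',r(T,*f(565,277),30),r(T,*f(672,260),30))
E
```

```text
17.0
cap1 [449.4 -11.4] [454.4 -13. ]
flat corners top [470.3   1.2] [442.9 -37.1]
flat bottom scene [448.1 -40.4] [480.4   0.8]
flat top edge scene [445.8 -38.1] [477.2   1.8]
handle [ 397.4 -355. ] [ 403.9 -354.7]
post [626.  214.7] [637.6 205.8]
cap2 [ 427.7 -240.4]
flat rim [592.  -72.8] [ 600.5 -131.6]
```

Run:
```python
from meas import *
go(428.3,244.5,110,-10.4)
```

```text
t 0.35 pos [187.5 596.1 248. ] yaw 162.5 TURN -7.1 SHIFT [-300.3 -302.3  138. ] rows 6 [-50.  -50.4  23. ] w 85.4 gf 0.0
```

Call:
jog_arm:
  moves:
    - [0,0,0,-7.1]
    - [-0.042,-0.042,0.019,0]
    - [-0.042,-0.042,0.019,0]
    - [-0.042,-0.042,0.019,0]
    - [-0.042,-0.042,0.019,0]
    - [-0.042,-0.042,0.019,0]
    - [-0.042,-0.042,0.019,0]
    - [-0.042,-0.042,0.019,0]
  hand: 0.085
  newtons: 30

```text
t: 1.35
eef_pos: [424.9, 252.5, 115.2]
orientation: [3.141, 0.001, 2.961]
contact_force: [0.7, 0.7, -0.6]
width: 0.993
grasp_force: 0.0
```

Run:
```python
from meas import *
go(428.3,244.5,23,-10.4)
```

```text
t 1.35 pos [424.9 252.5 115.2] yaw 169.6 TURN 0.0 SHIFT [-4.8 -7.2 92.2] rows 2 [-2.4 -3.6 46.1] w 84.8 gf 0.0
```

Call:
jog_arm:
  moves:
    - [-0.002,-0.0035,0.03,0]
    - [-0.002,-0.0035,0.03,0]
    - [0,0,0.032,0]
    - [0,0,0,0]
    - [0,0,0,0]

```text
t: 1.98
eef_pos: [427.3, 246.9, 24.5]
orientation: [3.141, 0.001, 2.961]
contact_force: [0.7, 0.3, 0.2]
width: 0.996
grasp_force: 0.0
```

Run:
```python
from meas import *
go(428.3,244.5,23,-10.4)
```

```text
t 1.98 pos [427.3 246.9  24.5] yaw 169.6 TURN 0.0 SHIFT [-1.4 -2.2  1.5] rows 1 [-1.4 -2.2  1.5] w 85.1 gf 0.0
```

Call:
jog_arm:
  moves:
    - [0,0,0,0]
    - [0,0,0,0]
    - [0,0,0,0]
    - [0,0,0,0]
    - [0,0,0,0]
    - [0,0,0,0]
  hand: 0.02

```text
t: 2.72
eef_pos: [427.4, 246.9, 24.6]
orientation: [3.141, 0.001, 2.961]
contact_force: [-1.6, -0.5, 6.6]
width: 0.531
grasp_force: 32.0
```

Run:
```python
from meas import *
import math
go(428.3,244.5,23,-10.4)
def P(c,yaw,x,y):
    a=math.radians(yaw); return c[0]+x*math.cos(a)-y*math.sin(a),c[1]+x*math.sin(a)+y*math.cos(a)
for n,c,a in(('post',(620.6,167.8),-11),('coll',(586.5,-153.8),8.7)): print(n,[np.round(P(c,a,0,y),1) for y in(-50,50)])
```

```text
t 2.73 pos [427.4 246.9  24.6] yaw 169.6 TURN 0.0 SHIFT [-1.3 -2.2  1.6] rows 1 [-1.3 -2.2  1.6] w 45.4 gf 32.0
post [array([611.1, 118.7]), array([630.1, 216.9])]
coll [array([ 594.1, -203.2]), array([ 578.9, -104.4])]
```

Call:
jog_arm:
  moves:
    - [0,0,-0.02,0]
    - [0,0,-0.03,0]
    - [0,0,-0.03,0]
    - [0,0,0,0]

```text
t: 3.22
eef_pos: [428.2, 247.2, 105.7]
orientation: [3.139, 0.005, 2.961]
contact_force: [0.4, -0.9, -1.5]
width: 0.53
grasp_force: 31.3
```

Run:
```python
from meas import *
go(611.1,118.7,100,-11)
```

```text
t 3.23 pos [428.2 247.2 105.7] yaw 169.6 TURN 0.6 SHIFT [-204.   -91.2    5.7] rows 4 [-51.  -22.8   1.4] w 45.2 gf 31.3
```

Call:
jog_arm:
  moves:
    - [0,0,0,0.6]
    - [-0.034,-0.015,0,0]
    - [-0.043,-0.019,0,0]
    - [-0.043,-0.019,0,0]
    - [-0.043,-0.019,0,0]
    - [-0.041,-0.019,0,0]
    - [0,0,0,0]
    - [0,0,0,0]

```text
t: 4.22
eef_pos: [607.9, 118.4, 101.0]
orientation: [-3.141, -0.004, 2.95]
contact_force: [0.8, -0.5, -1.4]
width: 0.528
grasp_force: 31.3
```

Run:
```python
from meas import *
go(611.1,118.7,36,-11)
```

```text
t 4.22 pos [607.9 118.4 101. ] yaw 169.0 TURN 0.0 SHIFT [-3.1  0.9 65. ] rows 2 [-1.5  0.4 32.5] w 45.1 gf 31.3
```

Call:
jog_arm:
  moves:
    - [-0.003,0.001,0.02,0]
    - [0,0,0.02,0]
    - [0,0,0.015,0]
    - [0,0,0.005,0]
    - [0,0,0.003,0]
    - [0,0,0.002,0]
    - [0,0,0,0]

```text
t: 5.1
eef_pos: [613.1, 118.7, 38.8]
orientation: [3.141, 0.001, 2.95]
contact_force: [0.2, -0.2, -0.5]
width: 0.529
grasp_force: 31.2
```

Run:
```python
from meas import *
go(611.1,118.7,36,-11)
```

```text
t 5.1 pos [613.1 118.7  38.8] yaw 169.0 TURN 0.0 SHIFT [ 1.9 -0.4  2.8] rows 1 [ 1.9 -0.4  2.8] w 45.2 gf 31.2
```

Call:
jog_arm:
  moves:
    - [0.0015,0,0.002,0]
    - [0,0,0.002,0]
    - [0,0,0,0]

```text
t: 5.48
eef_pos: [611.3, 119.1, 34.7]
orientation: [3.141, 0.0, 2.95]
contact_force: [-1.7, -0.2, 1.7]
width: 0.526
grasp_force: 31.5
```

Call:
jog_arm:
  moves:
    - [0,0,0,0]
    - [0,0,0,0]
    - [0,0,0,0]
    - [0,0,-0.03,0]
    - [0,0,-0.06,0]
    - [0,0,-0.06,0]
  hand: 0.07

```text
t: 6.22
eef_pos: [610.7, 119.0, 185.3]
orientation: [-3.141, -0.001, 2.95]
contact_force: [0.6, 1.0, -0.7]
width: 0.821
grasp_force: 0.0
```

Run:
```python
from meas import *
go(433.2,-121,150,45)
go(400.6,-355,150,-120)
```

```text
t 6.22 pos [610.7 119.  185.3] yaw 169.0 TURN -56.0 SHIFT [295.2 -44.2  35.3] rows 6 [49.2 -7.4  5.9] w 70.1 gf 0.0
t 6.22 pos [610.7 119.  185.3] yaw 169.0 TURN -71.0 SHIFT [515.5 -55.1  35.3] rows 10 [51.5 -5.5  3.5] w 70.1 gf 0.0
```

Run:
```python
from meas import *
go(400.6,-355,110)
```

```text
t 6.22 pos [610.7 119.  185.3] yaw 169.0 TURN 0 SHIFT [ 116.1 -505.3   75.3] rows 10 [ 11.6 -50.5   7.5] w 70.1 gf 0.0
```

Call:
jog_arm:
  moves:
    - [0.012,-0.04,0,0]
    - [0.012,-0.058,0,0]
    - [0.012,-0.058,0,0]
    - [0.012,-0.058,0,0]
    - [0.012,-0.058,0,0]
    - [0.012,-0.058,0,0]
    - [0.012,-0.058,0,0]
    - [0.012,-0.058,0,0]
  hand: 0.05

```text
t: 7.22
eef_pos: [431.1, -302.2, 184.6]
orientation: [-3.141, 0.001, 2.95]
contact_force: [0.7, 0.2, 0.6]
width: 0.589
grasp_force: 0.0
```

Run:
```python
from meas import *
go(400.6,-355,110)
```

```text
t 7.22 pos [ 431.1 -302.2  184.6] yaw 169.0 TURN 0 SHIFT [ 19.9 -57.6  74.6] rows 2 [ 10.  -28.8  37.3] w 50.3 gf 0.0
```

Call:
jog_arm:
  moves:
    - [0.007,-0.02,0.025,0]
    - [0.007,-0.02,0.025,0]
    - [0.006,-0.0176,0.025,0]
    - [0,0,0,0]
    - [0,0,0,0]

```text
t: 7.85
eef_pos: [402.1, -353.3, 110.2]
orientation: [-3.141, 0.001, 2.95]
contact_force: [0.0, -0.4, 0.2]
width: 0.588
grasp_force: 0.0
```

Run:
```python
from meas import *
go(400.6,-355,45)
d=snap('top','pics/st.png');e=snap('scene','pics/st2.png')
a=cv2.resize(d['color'][225:325,420:540],(400,333),interpolation=2);b=cv2.resize(e['color'][255:355,80:200],(400,333),interpolation=2)
cv2.imwrite('pics/st3.png',np.hstack([a,b]))
```

```text
t 7.85 pos [ 402.1 -353.3  110.2] yaw 169.0 TURN 0 SHIFT [ 1.1 -1.9 65.2] rows 2 [ 0.6 -1.  32.6] w 50.2 gf 0.0
```

View pics/st3.png

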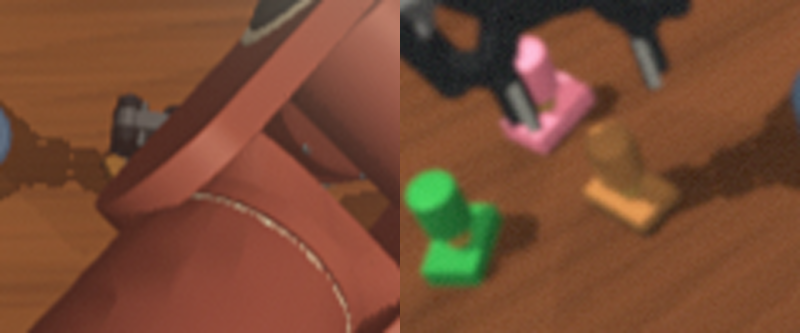

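The scene crop shows the fingers above, straddling the wooden stamp, whose handle is at crop (612,145). The pink and green ones are outside the fingers' path. Descending.

Call:
jog_arm:
  moves:
    - [0.001,-0.002,0.03,0]
    - [0,0,0.025,0]
    - [0,0,0.01,0]
    - [0,0,0,0]

```text
t: 8.45
eef_pos: [400.5, -354.8, 44.5]
orientation: [3.141, -0.0, 2.951]
contact_force: [-0.1, -1.0, 0.4]
width: 0.583
grasp_force: 0.0
```

Call:
jog_arm:
  moves:
    - [0,0,0,0]
    - [0,0,0,0]
    - [0,0,0,0]
    - [0,0,0,0]
    - [0,0,0,0]
  hand: 0.005

```text
t: 9.07
eef_pos: [400.9, -355.9, 45.8]
orientation: [-3.14, 0.002, 2.95]
contact_force: [-1.1, 0.8, 6.1]
width: 0.273
grasp_force: 30.0
```

Call:
jog_arm:
  moves:
    - [0,0,-0.03,0]
    - [0,0,-0.05,0]
    - [0,0,-0.04,0]
    - [0,0,0,0]

```text
t: 9.57
eef_pos: [401.8, -357.0, 168.8]
orientation: [-3.136, 0.007, 2.95]
contact_force: [-0.1, -0.6, -0.5]
width: 0.268
grasp_force: 29.6
```

Run:
```python
from meas import *
for n,b in(('top',(215,165,65,55)),('scene',(390,215,90,75))):
    d=snap(n,f'pics/{n}2.png');im=d['color'];hsv=cv2.cvtColor(im,cv2.COLOR_BGR2HSV)
    m,s=comp(im,((hsv[...,1]<70)&(hsv[...,2]>170)).astype(np.uint8),b);print(n,s,rect(plane(d,m,30)))
go(612,118.5,150)
```

```text
top [235 175  26  29 559] c=(611.0,120.3) w=46.9 h=63.8 a=78.5
scene [410 235  40  32 727] c=(613.7,114.7) w=55.2 h=66.2 a=79.1
t 9.68 pos [ 400.  -354.9  164. ] yaw 169.0 TURN 0 SHIFT [-118.1  505.1   14. ] rows 10 [-11.8  50.5   1.4] w 23.0 gf 29.6
```

Call:
jog_arm:
  moves:
    - [-0.008,0.03,0,0]
    - [-0.012,0.055,0,0]
    - [-0.014,0.06,0,0]
    - [-0.014,0.06,0,0]
    - [-0.014,0.06,0,0]
    - [-0.014,0.06,0,0]
    - [-0.014,0.06,0,0]
    - [-0.014,0.06,0,0]

```text
t: 10.68
eef_pos: [586.0, 64.0, 161.5]
orientation: [-3.141, -0.004, 2.95]
contact_force: [0.9, -0.7, -0.0]
width: 0.269
grasp_force: 29.6
```

Call:
jog_arm:
  moves:
    - [-0.009,0.035,0,0]
    - [-0.005,0.02,0,0]
    - [0,0,0,0]
    - [0,0,0,0]

```text
t: 11.18
eef_pos: [610.4, 112.2, 163.5]
orientation: [-3.141, -0.001, 2.949]
contact_force: [-0.6, 0.2, -0.6]
width: 0.273
grasp_force: 29.7
```

Run:
```python
from meas import *
go(612.2,118.6,78)
```

```text
t 11.18 pos [610.4 112.2 163.5] yaw 169.0 TURN 0 SHIFT [-0.5  6.6 85.5] rows 2 [-0.2  3.3 42.7] w 23.3 gf 29.7
```

Call:
jog_arm:
  moves:
    - [-0.0005,0.0066,0.03,0]
    - [0,0,0.03,0]
    - [0,0,0.018,0]
    - [0,0,0.005,0]
    - [0,0,0.003,0]
    - [0,0,0,0]

```text
t: 11.92
eef_pos: [613.6, 119.7, 79.4]
orientation: [3.141, 0.002, 2.95]
contact_force: [-0.8, 0.3, 0.4]
width: 0.267
grasp_force: 29.7
```

Run:
```python
from meas import *
go(612.2,118.6,76)
d=snap('top','pics/a.png');e=snap('scene','pics/b.png')
a=cv2.resize(d['color'][155:230,180:280],(400,300),interpolation=2);b=cv2.resize(e['color'][190:290,385:518],(400,300),interpolation=2)
cv2.imwrite('pics/ab.png',np.hstack([a,b]))
```

```text
t 11.93 pos [613.6 119.7  79.4] yaw 169.0 TURN 0 SHIFT [ 1.1 -1.3  3.4] rows 1 [ 1.1 -1.3  3.4] w 22.8 gf 29.7
```

View pics/ab.png

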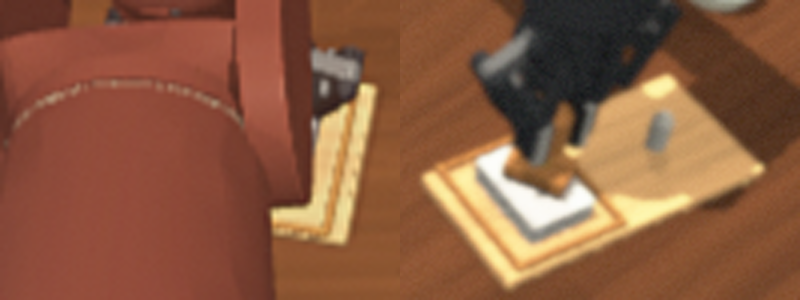

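The right crop shows the stamp over about the middle of the tin: stamp foot near (540,178), tin top centre near (534,182). Setting it down.

Call:
jog_arm:
  moves:
    - [0.001,-0.001,0.002,0]
    - [0,0,0.002,0]
    - [0,0,0,0]
    - [0,0,0,0]

```text
t: 12.52
eef_pos: [612.0, 119.0, 75.9]
orientation: [-3.141, 0.0, 2.95]
contact_force: [-2.2, 0.3, 7.3]
width: 0.263
grasp_force: 30.4
```

Call:
jog_arm:
  moves:
    - [0,0,0,0]
    - [0,0,0,0]
    - [0,0,0,0]
    - [0,0,-0.02,0]
    - [0,0,-0.05,0]
    - [0,0,-0.06,0]
  hand: 0.045

```text
t: 13.28
eef_pos: [611.0, 118.9, 205.8]
orientation: [-3.141, -0.002, 2.95]
contact_force: [1.2, 0.1, 1.6]
width: 0.523
grasp_force: 0.0
```

Run:
```python
from meas import *
go(434,-122,120)
```

```text
t 13.28 pos [611.  118.9 205.8] yaw 169.0 TURN 0 SHIFT [ 127.9 -270.1   85.8] rows 5 [ 25.6 -54.   17.2] w 44.6 gf 0.0
```

Call:
jog_arm:
  moves:
    - [0.014,-0.03,0,0]
    - [0.022,-0.046,0.01,0]
    - [0.026,-0.054,0.015,0]
    - [0.026,-0.054,0.02,0]
    - [0.022,-0.046,0.02,0]
    - [0.018,-0.04,0.02,0]
    - [0,0,0,0]
    - [0,0,0,0]
  hand: 0.077

```text
t: 14.28
eef_pos: [435.9, -121.4, 121.0]
orientation: [-3.141, 0.002, 2.95]
contact_force: [-0.4, 0.2, -0.2]
width: 0.908
grasp_force: 0.0
```

Run:
```python
from meas import *
go(434.4,-122,23)
for n,b in(('top',(215,155,65,60)),('scene',(390,205,90,80))):
    d=snap(n,f'pics/{n}3.png');im=d['color'];hsv=cv2.cvtColor(im,cv2.COLOR_BGR2HSV)
    m,s=comp(im,((hsv[...,1]<70)&(hsv[...,2]>170)).astype(np.uint8),b);print(n,s,rect(plane(d,m,30)))
    cv2.imwrite(f'pics/c_{n}.png',cv2.resize(im[b[1]:b[1]+60,b[0]:b[0]+60],(400,400),interpolation=2))
cv2.imwrite('pics/cc.png',np.hstack([cv2.imread('pics/c_top.png'),cv2.imread('pics/c_scene.png')]))
```

```text
t 14.28 pos [ 435.9 -121.4  121. ] yaw 169.0 TURN 0 SHIFT [ 1.4 -0.8 98. ] rows 2 [ 0.7 -0.4 49. ] w 77.6 gf 0.0
top [235 175  25  29 311] c=(611.1,120.4) w=46.1 h=63.4 a=79.1
scene [410 239  40  28 380] c=(614.1,115.2) w=50.9 h=69.6 a=86.0
```

View pics/cc.png

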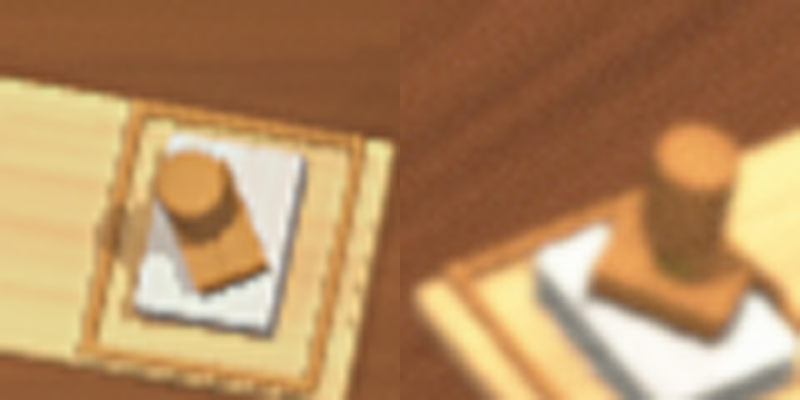

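The stamp stands upright on the tin. Handle-top centre is at top pixel (244,182.8) and scene pixel (434.3,228.5). Checking its offset by number.

Run:
```python
from meas import *
T=arm.get_image('top');S=arm.get_image('scene')
print(ray(T,243.95,182.75,88),ray(S,434.25,228.5,88))
```

```text
[606.38635595 118.77859965  88.        ] [612.17589176 116.68830094  88.        ]
```

Call:
jog_arm:
  moves:
    - [0.001,-0.001,0.035,0]
    - [0,0,0.035,0]
    - [0,0,0.02,0]
    - [0,0,0.008,0]
    - [0,0,0,0]

```text
t: 15.1
eef_pos: [434.2, -121.8, 21.7]
orientation: [3.142, -0.0, 2.951]
contact_force: [-0.2, 0.2, 0.5]
width: 0.901
grasp_force: 0.0
```

Call:
jog_arm:
  moves:
    - [0,0,0,0]
    - [0,0,0,0]
    - [0,0,0,0]
    - [0,0,0,0]
    - [0,0,0,0]
  hand: 0.03

```text
t: 15.72
eef_pos: [435.1, -122.5, 23.2]
orientation: [-3.141, 0.003, 2.95]
contact_force: [-0.7, 1.8, 6.1]
width: 0.646
grasp_force: 31.9
```

Call:
jog_arm:
  moves:
    - [0,0,-0.03,0]
    - [0,0,-0.05,0]
    - [0,0,-0.04,0]
    - [0,0,0,0]

```text
t: 16.23
eef_pos: [436.3, -123.3, 145.9]
orientation: [-3.139, 0.009, 2.95]
contact_force: [-0.7, -0.2, -0.5]
width: 0.644
grasp_force: 32.4
```

Run:
```python
from meas import *
go(630.1,216.9,130)
```

```text
t 16.23 pos [ 436.3 -123.3  145.9] yaw 169.0 TURN 0 SHIFT [-125.5  370.8   15.9] rows 7 [-17.9  53.    2.3] w 55.0 gf 32.4
```

Call:
jog_arm:
  moves:
    - [-0.01,0.03,0,0]
    - [-0.017,0.05,0,0]
    - [-0.02,0.058,0,0]
    - [-0.02,0.058,0,0]
    - [-0.02,0.058,0,0]
    - [-0.017,0.05,0,0]
    - [-0.014,0.04,0,0]
    - [-0.007,0.02,0,0]

```text
t: 17.23
eef_pos: [625.5, 213.3, 139.0]
orientation: [-3.141, -0.003, 2.952]
contact_force: [-0.0, -0.4, -1.3]
width: 0.644
grasp_force: 32.4
```

Run:
```python
from meas import *
im=cv2.imread('pics/top1.png');e=cv2.imread('pics/scene1.png')
a=cv2.resize(im[165:205,180:220],(400,400),interpolation=2);b=cv2.resize(e[210:250,455:495],(400,400),interpolation=2)
cv2.imwrite('pics/p.png',np.hstack([a,b]))
go(630.1,216.9,75)
```

```text
t 17.23 pos [625.5 213.3 139. ] yaw 169.1 TURN 0 SHIFT [-3.9  4.4 64. ] rows 2 [-1.9  2.2 32. ] w 55.0 gf 32.4
```

View pics/p.png

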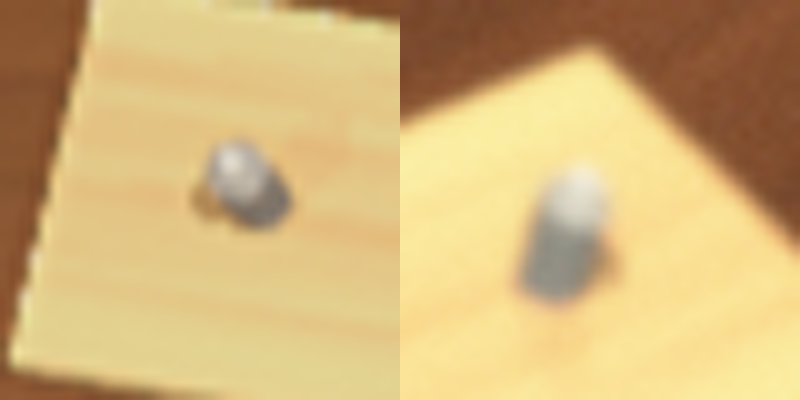

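The post's tip is at top pixel (203.2,181.5) and scene pixel (473.2,228.0).

Run:
```python
from meas import *
T=arm.get_image('top');S=arm.get_image('scene')
print(ray(T,203.2,181.5,39),ray(S,473.2,228,39))
print(ray(T,180+26.5,165+20.8,10),ray(S,455+15.8,210+29,10))
go(629.8,215.5,75)
```

```text
[627.54353485 217.86012209  39.        ] [631.77029708 216.60058398  39.        ]
[626.90544569 217.43332513  10.        ] [634.72033919 216.15767142  10.        ]
t 17.32 pos [625.4 213.1 139.2] yaw 169.2 TURN 0 SHIFT [-3.9  3.2 64.2] rows 2 [-1.9  1.6 32.1] w 54.7 gf 32.4
```

Call:
jog_arm:
  moves:
    - [-0.004,0.0045,0.02,0]
    - [0,0,0.03,0]
    - [0,0,0.015,0]
    - [0,0,0,0]
    - [0,0,0,0]

```text
t: 17.95
eef_pos: [631.2, 215.0, 77.4]
orientation: [3.141, 0.001, 2.95]
contact_force: [0.6, 0.5, -0.2]
width: 0.642
grasp_force: 32.4
```

Run:
```python
from meas import *
go(630,217,34)
e=snap('scene','pics/q0.png')['color']
cv2.imwrite('pics/q.png',cv2.resize(e[180:260,420:520],(500,400),interpolation=2))
```

```text
t 17.95 pos [631.2 215.   77.4] yaw 169.0 TURN 0 SHIFT [ 1.5  1.7 43.4] rows 1 [ 1.5  1.7 43.4] w 54.8 gf 32.4
```

View pics/q.png

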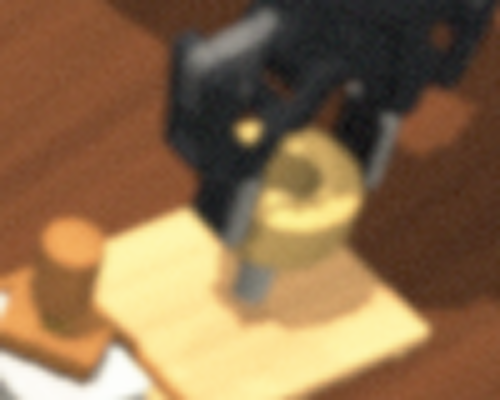

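Run:
```python
from meas import *
S=arm.get_image('scene')
print(ray(S,480,215,78), proj(S,[632,216.4,78]), proj(S,[632,216.4,39]))
for a in np.linspace(0,2*np.pi,8,endpoint=False): print((proj(S,[632+28*np.cos(a),216.4+28*np.sin(a),78])-[420,180]).round(1)*5,end=' ')
e=cv2.imread('pics/q0.png');hsv=cv2.cvtColor(e,cv2.COLOR_BGR2HSV)
m=((hsv[...,0]>17)&(hsv[...,0]<32)&(hsv[...,2]>95)).astype(np.uint8)
m,s=comp(e,m,(466,200,34,36));print(s)
```

```text
[636.001393   217.01940745  78.        ] [478.08288334 213.93413608] [473.22528452 228.1167224 ]
[350.5 212.5] [367. 176.] [339. 137.] [283.5 117. ] [232. 128.] [214.  163.5] [241.  203.5] [298.  224.5] [466 205  30  31 556]
```

The crop shows the roll level in the fingers above the post. Its hole at (300,175) is about 3-4 mm off the predicted axis (290,170), so I'm correcting and lowering.

Call:
jog_arm:
  moves:
    - [0.0025,0.0015,0.005,0]
    - [0,0,0.008,0]
    - [0,0,0.006,0]
    - [0,0,0,0]

```text
t: 18.55
eef_pos: [627.7, 217.0, 56.3]
orientation: [-3.141, -0.002, 2.95]
contact_force: [0.2, 0.3, -0.9]
width: 0.646
grasp_force: 32.4
```

Call:
jog_arm:
  moves:
    - [0,0,0.008,0]
    - [0,0,0.008,0]
    - [0,0,0.006,0]
    - [0,0,0,0]

```text
t: 19.05
eef_pos: [627.8, 217.0, 34.5]
orientation: [-3.141, -0.002, 2.95]
contact_force: [0.1, -0.1, -0.9]
width: 0.641
grasp_force: 32.4
```

Call:
jog_arm:
  moves:
    - [0,0,0.001,0]
    - [0,0,0,0]

```text
t: 19.3
eef_pos: [628.6, 217.2, 34.8]
orientation: [3.141, 0.0, 2.95]
contact_force: [1.1, 0.6, -1.0]
width: 0.642
grasp_force: 32.4
```

Call:
jog_arm:
  moves:
    - [0,0,0,0]
    - [0,0,0,0]
    - [0,0,0,0]
    - [0,0,-0.03,0]
    - [0,0,-0.05,0]
    - [0,0,-0.05,0]
    - [0,0,0,-10.5]
    - [0,0,0,-10.5]
  hand: 0.07

```text
t: 20.3
eef_pos: [629.0, 217.3, 166.1]
orientation: [3.141, 0.002, -2.96]
contact_force: [-1.2, 0.5, -0.6]
width: 0.817
grasp_force: 0.0
```

Run:
```python
from meas import *
go(412,360,100,12)
```

```text
t 20.3 pos [629.  217.3 166.1] yaw -169.6 TURN -1.6 SHIFT [182.6 184.7  66.1] rows 4 [45.6 46.2 16.5] w 69.8 gf 0.0
```

Call:
jog_arm:
  moves:
    - [0,0,0,-1.6]
    - [0.02,0.02,0.0,0]
    - [0.036,0.036,0.01,0]
    - [0.04,0.04,0.015,0]
    - [0.038,0.039,0.015,0]
    - [0.034,0.034,0.015,0]
    - [0.014,0.015,0.01,0]
    - [0,0,0,0]

```text
t: 21.3
eef_pos: [412.1, 360.7, 98.6]
orientation: [-3.141, -0.001, -2.938]
contact_force: [0.9, -0.8, 0.1]
width: 0.82
grasp_force: 0.0
```

Run:
```python
from meas import *
go(412,360,26,12)
for n,b in(('top',(180,160,60,60)),('scene',(445,205,60,60))):
    d=snap(n,f'pics/{n}4.png');im=d['color'];hsv=cv2.cvtColor(im,cv2.COLOR_BGR2HSV)
    cv2.imwrite(f'pics/c_{n}.png',cv2.resize(im[b[1]:b[1]+60,b[0]:b[0]+60],(400,400),interpolation=2))
cv2.imwrite('pics/cc2.png',np.hstack([cv2.imread('pics/c_top.png'),cv2.imread('pics/c_scene.png')]))
```

```text
t 21.3 pos [412.1 360.7  98.6] yaw -168.3 TURN -0.3 SHIFT [ 0.3 -0.6 72.6] rows 2 [ 0.1 -0.3 36.3] w 70.0 gf 0.0
```

View pics/cc2.png

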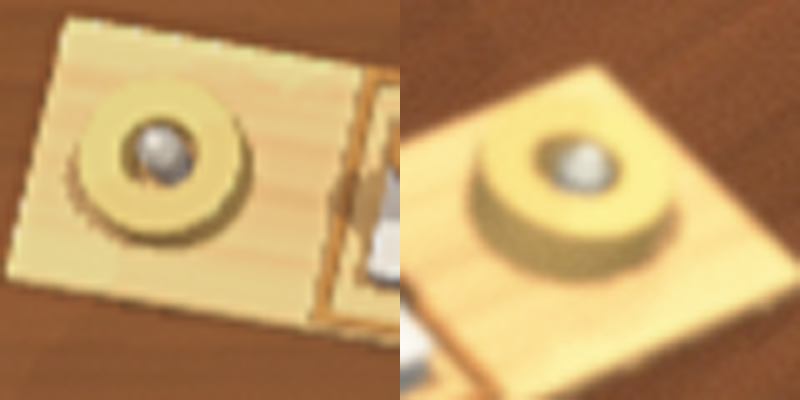

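The roll lies flat over the post in both views, with the post tip inside its hole at (163,150) and (585,165). Next the sharpener.

Call:
jog_arm:
  moves:
    - [0,-0.0005,0.03,0]
    - [0,0,0.03,0]
    - [0,0,0.013,0]
    - [0,0,0,0]
    - [0,0,0,0]

```text
t: 22.02
eef_pos: [414.5, 360.6, 28.0]
orientation: [3.141, 0.002, -2.939]
contact_force: [-0.6, 0.1, -0.1]
width: 0.817
grasp_force: 0.0
```

Call:
jog_arm:
  moves:
    - [0,0,0,0]
    - [0,0,0,0]
    - [0,0,0,0]
    - [0,0,0,0]
    - [0,0,0,0]
  hand: 0.01

```text
t: 22.65
eef_pos: [413.8, 360.7, 27.6]
orientation: [3.141, 0.002, -2.938]
contact_force: [-0.8, -0.8, 4.7]
width: 0.387
grasp_force: 32.2
```

Call:
jog_arm:
  moves:
    - [0,0,-0.03,0]
    - [0,0,-0.06,0]
    - [0,0,-0.06,0]
    - [0,0,0,0]

```text
t: 23.15
eef_pos: [415.9, 362.1, 182.8]
orientation: [3.137, 0.011, -2.938]
contact_force: [0.2, 0.5, -0.8]
width: 0.393
grasp_force: 31.5
```

Run:
```python
from meas import *
go(594.1,-203.2,170,8.7)
```

```text
t 23.15 pos [415.9 362.1 182.8] yaw -168.4 TURN 2.9 SHIFT [ -90.6 -585.7   12.8] rows 11 [ -8.2 -53.2   1.2] w 33.5 gf 31.5
```

Call:
jog_arm:
  moves:
    - [0,0,0,2.9]
    - [-0.005,-0.03,0,0]
    - [-0.008,-0.053,0,0]
    - [-0.009,-0.06,0,0]
    - [-0.009,-0.06,0,0]
    - [-0.009,-0.06,0,0]
    - [-0.009,-0.06,0,0]
    - [-0.009,-0.06,0,0]

```text
t: 24.15
eef_pos: [527.7, -11.4, 174.2]
orientation: [3.14, -0.003, -2.989]
contact_force: [-0.0, 0.8, -0.9]
width: 0.396
grasp_force: 31.4
```

Call:
jog_arm:
  moves:
    - [-0.009,-0.06,0,0]
    - [-0.008,-0.05,0,0]
    - [-0.008,-0.05,0,0]
    - [-0.005,-0.03,0,0]
    - [0,0,0,0]
    - [0,0,0,0]

```text
t: 24.9
eef_pos: [586.2, -191.9, 174.6]
orientation: [3.139, -0.003, -2.989]
contact_force: [0.3, -0.2, -1.7]
width: 0.387
grasp_force: 31.4
```

Run:
```python
from meas import *
go(594.1,-203.2,40,8.7)
```

```text
t 24.9 pos [ 586.2 -191.9  174.6] yaw -171.3 TURN 0.0 SHIFT [ -6.1 -12.3 134.6] rows 3 [-2.  -4.1 44.9] w 33.0 gf 31.4
```

Call:
jog_arm:
  moves:
    - [-0.006,-0.0125,0.02,0]
    - [0,0,0.045,0]
    - [0,0,0.04,0]
    - [0,0,0.02,0]
    - [0,0,0.007,0]
    - [0,0,0,0]

```text
t: 25.65
eef_pos: [595.6, -204.2, 45.4]
orientation: [-3.141, 0.001, -2.989]
contact_force: [0.9, -0.2, -1.0]
width: 0.389
grasp_force: 31.4
```

Run:
```python
from meas import *
go(594.1,-203.2,37.5,8.7)
```

```text
t 25.65 pos [ 595.6 -204.2   45.4] yaw -171.2 TURN 0.1 SHIFT [1.3 1.3 7.9] rows 1 [1.3 1.3 7.9] w 33.2 gf 31.4
```

Call:
jog_arm:
  moves:
    - [0.001,0.001,0.004,0]
    - [0,0,0.004,0]
    - [0,0,0,0]

```text
t: 26.02
eef_pos: [594.7, -203.9, 37.6]
orientation: [-3.14, 0.002, -2.989]
contact_force: [0.9, 0.8, 1.8]
width: 0.393
grasp_force: 31.7
```

Call:
jog_arm:
  moves:
    - [0,0,0,0]
    - [0,0,0,0]
    - [0,0,0,0]
    - [0,0,-0.03,0]
    - [0,0,-0.05,0]
    - [0,0,-0.06,0]
    - [0,0,0,10.5]
    - [0,0,0,10.5]
  hand: 0.05

```text
t: 27.02
eef_pos: [594.4, -203.7, 178.1]
orientation: [-3.141, 0.002, 2.922]
contact_force: [0.4, -0.0, -0.7]
width: 0.584
grasp_force: 0.0
```

Call:
jog_arm:
  moves:
    - [0,0,0,10.5]
    - [0,0,0,10.5]
    - [0,0,0,10.5]
    - [0,0,0,10.5]
    - [0,0,0,10.5]
    - [0,0,0,10.5]
    - [0,0,0,10.5]
    - [0,0,0,10.5]
  hand: 0.07

```text
t: 28.02
eef_pos: [593.7, -203.4, 176.3]
orientation: [-3.141, -0.0, 1.455]
contact_force: [-0.2, 0.4, 0.3]
width: 0.821
grasp_force: 0.0
```

Run:
```python
from meas import *
print(arm.get_obs()['joint_pos'])
go(445.5,-7.6,130,52.7)
```

```text
[-4.48543468e-01  1.11803908e-01  1.67276848e+00 -2.63934715e-08
  1.35738913e+00 -3.33175532e-01]
t 28.02 pos [ 593.7 -203.4  176.3] yaw 83.4 TURN 30.7 SHIFT [  65.9 -236.6   46.3] rows 5 [ 13.2 -47.3   9.3] w 70.1 gf 0.0
```

Call:
jog_arm:
  moves:
    - [0,0,0,10.3]
    - [0,0,0,10.2]
    - [0,0,0,10.2]
    - [0.008,-0.03,0,0]
    - [0.014,-0.05,0,0]
    - [0.015,-0.055,0,0]
    - [0.014,-0.051,0,0]
    - [0.014,-0.05,0,0]

```text
t: 29.02
eef_pos: [443.1, -8.4, 176.4]
orientation: [-3.142, -0.0, 0.925]
contact_force: [0.1, -0.3, 0.8]
width: 0.822
grasp_force: 0.0
```

Call:
jog_arm:
  moves:
    - [0,0,0.02,0]
    - [0,0,0.02,0]
    - [0,0,0,0]

```text
t: 29.4
eef_pos: [442.9, -9.2, 134.9]
orientation: [-3.138, 0.002, 0.926]
contact_force: [0.0, -0.1, 0.2]
width: 0.82
grasp_force: 0.0
```

Run:
```python
from meas import *
go(445.5,-7.6,43,52.7)
for n,b in(('top',(360,160,60,60)),('scene',(240,300,90,90))):
    d=snap(n,f'pics/{n}5.png');im=d['color']
    cv2.imwrite(f'pics/c_{n}.png',cv2.resize(im[b[1]:b[1]+b[3],b[0]:b[0]+b[2]],(400,400),interpolation=2))
cv2.imwrite('pics/cc3.png',np.hstack([cv2.imread('pics/c_top.png'),cv2.imread('pics/c_scene.png')]))
```

```text
t 29.4 pos [442.9  -9.2 134.9] yaw 53.1 TURN 0.4 SHIFT [ 2.8  1.1 91.9] rows 2 [ 1.4  0.5 45.9] w 70.0 gf 0.0
```

View pics/cc3.png

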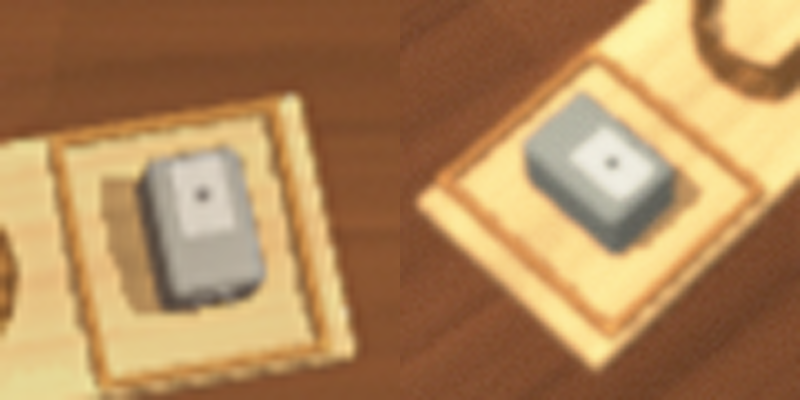

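The sharpener lies blade up inside the bay in both views. Lowering onto the bottle.

Call:
jog_arm:
  moves:
    - [0.003,0.001,0.03,0.4]
    - [0,0,0.03,0]
    - [0,0,0.023,0]
    - [0,0,0.01,0]
    - [0,0,0,0]

```text
t: 30.12
eef_pos: [447.3, -8.0, 43.8]
orientation: [-3.142, 0.0, 0.919]
contact_force: [-0.4, 0.5, 0.4]
width: 0.822
grasp_force: 0.0
```

Call:
jog_arm:
  moves:
    - [0,0,0,0]
    - [0,0,0,0]
    - [0,0,0,0]
    - [0,0,0,0]
    - [0,0,0,0]
    - [0,0,0,0]
  hand: 0.015
  newtons: 35

```text
t: 30.88
eef_pos: [448.1, -8.0, 45.0]
orientation: [3.14, -0.001, 0.919]
contact_force: [-1.5, -0.0, 6.1]
width: 0.43
grasp_force: 35.4
```

Run:
```python
from meas import *
go(445.5,-7.6,40,52.7)
```

```text
t 30.88 pos [448.1  -8.   45. ] yaw 52.6 TURN -0.1 SHIFT [-1.3 -2.3  5. ] rows 1 [-1.3 -2.3  5. ] w 36.7 gf 35.4
```

Call:
jog_arm:
  moves:
    - [0,0,-0.02,0]
    - [0,0,-0.04,0]
    - [0,0,-0.04,0]
    - [0,0,0,0]

```text
t: 31.38
eef_pos: [449.4, -8.2, 147.3]
orientation: [3.134, -0.004, 0.919]
contact_force: [0.7, 0.5, -2.2]
width: 0.427
grasp_force: 35.7
```

Call:
jog_arm:
  moves:
    - [0,0,0,-6]
    - [0,0,0,-8]
    - [0,0,0,-8]
    - [0,0,0,-8]
    - [0,0,0,-8]
    - [0,0,0,-6]
    - [0,0,0,-2]
    - [0,0,0,0]

```text
t: 32.38
eef_pos: [446.3, -7.7, 142.4]
orientation: [-3.14, -0.001, 1.72]
contact_force: [-0.3, -0.1, -1.4]
width: 0.427
grasp_force: 35.7
```

Run:
```python
from meas import *
go(571.8,-104.2,120,98.7)
```

```text
t 32.38 pos [446.3  -7.7 142.4] yaw 98.6 TURN -0.1 SHIFT [-114.4  109.4   22.4] rows 3 [-38.1  36.5   7.5] w 36.5 gf 35.7
```

Call:
jog_arm:
  moves:
    - [-0.012,0.011,0,0]
    - [-0.022,0.022,0,0]
    - [-0.03,0.028,0.005,0]
    - [-0.028,0.026,0.005,0]
    - [-0.016,0.016,0.01,0]
    - [-0.0065,0.0065,0.01,0]
    - [0,0,0,0]
    - [0,0,0,0]

```text
t: 33.38
eef_pos: [572.0, -104.2, 113.4]
orientation: [-3.141, -0.0, 1.722]
contact_force: [0.1, 0.5, -1.8]
width: 0.431
grasp_force: 35.7
```

Run:
```python
from meas import *
go(571.8,-104.2,90,98.7)
d=snap('top','pics/t6.png');e=snap('scene','pics/s6.png')
a=cv2.resize(d['color'][160:235,315:415],(400,300),interpolation=2);b=cv2.resize(e['color'][240:340,265:398],(400,300),interpolation=2)
cv2.imwrite('pics/t7.png',np.hstack([a,b]))
# predicted pixels in scene: collar floor circle & rim centre from caddy model; bottle if ideal above
for z in(10,30): print(z,[proj(e,[578.9+x*np.cos(.152),-104.4+x*np.sin(.152),z]).round(1).tolist() for x in(0,15,-29)])
```

```text
t 33.38 pos [ 572.  -104.2  113.4] yaw 98.7 TURN -0.0 SHIFT [-0.  -0.2 23.4] rows 1 [-0.  -0.2 23.4] w 36.8 gf 35.7
10 [[325.6, 305.0], [332.0, 309.9], [313.5, 295.6]]
30 [[325.8, 298.4], [332.2, 303.4], [313.5, 289.0]]
```

View pics/t7.png

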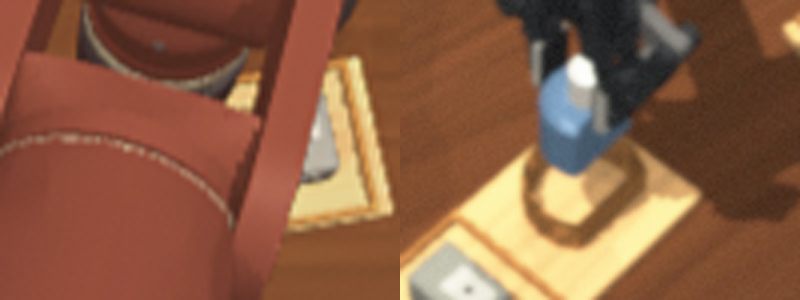

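The right crop shows the bottle upright in the fingers above the collar, flat towards the collar's flat. The bottle's lower edge is at crop (575,170) and the collar's centre near (590,195). Comparing extents by number.

```bash
cat > bb.py <<'E'
from meas import *
def D(c,yaw,r,f,zs,n=360):
    a=np.radians(np.arange(n)*360/n);x=np.minimum(r*np.cos(a),f);y=r*np.sin(a);k=np.radians(yaw)
    return [[c[0]+X*np.cos(k)-Y*np.sin(k),c[1]+X*np.sin(k)+Y*np.cos(k),z] for z in zs for X,Y in zip(x,y)]
def ext(d,pts):
    q=np.array([proj(d,p) for p in pts]);return np.round([*q.min(0),*q.max(0)],1)
def obs(m,b):
    m,s=comp(m,m.astype(np.uint8),b);return s[0]-.5,s[1]-.5,s[0]+s[2]-.5,s[1]+s[3]-.5,s[4]
E
python3 - <<'E'
from bb import *
for n,b in(('top',(320,183,45,45)),('scene',(295,275,62,60))):
    d=arm.get_image(n);im=cv2.imread(f'pics/{n}1.png');hsv=cv2.cvtColor(im,cv2.COLOR_BGR2HSV)
    dark=(hsv[...,2]<165)&(hsv[...,0]<20)
    if n=='scene': dark=dark&(hsv[...,1]>90)
    # keep only inside board: fill board hull eroded
    bd=np.array([proj(d,[*p,10]) for p in [ (586.5+x*np.cos(.152)-y*np.sin(.152),-153.8+x*np.sin(.152)+y*np.cos(.152)) for x,y in((-44,-96),(44,-96),(44,96),(-44,96))]],np.int32)
    k=np.zeros(im.shape[:2],np.uint8);cv2.fillPoly(k,[bd],1)
    print(n,'collar obs',obs(dark&(k>0),b),'pred',ext(d,D((578.9,-104.4),8.7,37,23,(10,30))))
d=arm.get_image('scene');im=cv2.imread('pics/s6.png');hsv=cv2.cvtColor(im,cv2.COLOR_BGR2HSV)
m=(hsv[...,0]>90)&(hsv[...,0]<130)&(hsv[...,1]>70)&(hsv[...,2]>60)
print('bottle obs',obs(m,(295,255,60,50)),'pred',ext(d,D((578.9,-104.4),8.7,26,12,(68.4,110.4))))
E
```

```text
top collar obs (np.float64(329.5), np.float64(190.5), np.float64(362.5), np.float64(218.5), np.int32(306)) pred [330.1 189.1 363.  218.7]
scene collar obs (np.float64(305.5), np.float64(282.5), np.float64(346.5), np.float64(321.5), np.int32(604)) pred [304.3 281.1 346.8 323.1]
bottle obs (np.float64(311.5), np.float64(261.5), np.float64(339.5), np.float64(296.5), np.int32(410)) pred [310.3 257.2 341.5 297.6]
```

Bottle and collar agree within about 1.5 mm, inside the lead-in. Lowering in steps.

Call:
jog_arm:
  moves:
    - [0,0,0.012,0]
    - [0,0,0.015,0]
    - [0,0,0.01,0]
    - [0,0,0.005,0]
    - [0,0,0,0]

```text
t: 34.25
eef_pos: [572.1, -104.5, 70.8]
orientation: [-3.14, -0.001, 1.721]
contact_force: [-0.8, -0.1, -1.6]
width: 0.429
grasp_force: 35.7
```

Call:
jog_arm:
  moves:
    - [0,0,0.004,0]
    - [0,0,0.004,0]
    - [0,0,0,0]

```text
t: 34.62
eef_pos: [572.2, -104.5, 63.2]
orientation: [-3.141, -0.0, 1.721]
contact_force: [0.3, -0.6, -2.1]
width: 0.43
grasp_force: 35.7
```

Call:
jog_arm:
  moves:
    - [0,0,0.003,0]
    - [0,0,0.003,0]
    - [0,0,0.002,0]
    - [0,0,0,0]

```text
t: 35.12
eef_pos: [572.4, -104.6, 55.4]
orientation: [-3.141, -0.0, 1.722]
contact_force: [0.6, -0.1, -1.2]
width: 0.428
grasp_force: 35.7
```

Call:
jog_arm:
  moves:
    - [0,0,0.001,0]
    - [0,0,0,0]
    - [0,0,0,0]

```text
t: 35.5
eef_pos: [572.6, -104.6, 55.1]
orientation: [3.141, 0.0, 1.722]
contact_force: [-2.9, 0.4, 4.4]
width: 0.423
grasp_force: 36.2
```

Call:
jog_arm:
  moves:
    - [0,0,0,0]
    - [0,0,0,0]
    - [0,0,0,0]
    - [0,0,-0.02,0]
    - [0,0,-0.05,0]
    - [0,0,-0.06,0]
    - [0,0,-0.03,0]
    - [0,0,0,0]
  hand: 0.06

```text
t: 36.5
eef_pos: [574.6, -105.2, 220.2]
orientation: [3.133, 0.004, 1.722]
contact_force: [-0.4, 0.0, -0.5]
width: 0.702
grasp_force: 0.0
```

Call:
jog_arm:
  moves:
    - [0.06,0,0,0]
    - [0.06,0,0,0]
    - [0.06,0,0,0]
    - [0.04,0.03,0,0]
    - [0,0.04,0,0]
    - [0,0,0,0]

```text
t: 37.25
eef_pos: [609.1, 124.2, 212.6]
orientation: [-3.139, -0.0, 1.723]
contact_force: [-1.0, 1.1, 0.3]
width: 0.703
grasp_force: 0.0
```

Run:
```python
from bb import *
d=snap('top','pics/t8.png');e=snap('scene','pics/s8.png')
a=cv2.resize(d['color'][155:235,180:420],(800,267),interpolation=2);b=cv2.resize(e['color'][195:385,235:515],(442,300),interpolation=2);c=cv2.resize(e['color'][270:330,295:367],(358,300),interpolation=2)
cv2.imwrite('pics/f.png',np.vstack([a,np.hstack([b,c])]))
hsv=cv2.cvtColor(e['color'],cv2.COLOR_BGR2HSV)
m=(hsv[...,0]>90)&(hsv[...,0]<130)&(hsv[...,1]>70)&(hsv[...,2]>60)
print(obs(m,(295,265,60,50)),ext(e,D((578.9,-104.4),8.7,26,12,(30,52))))
go(580,-100,200)
```

```text
(np.float64(312.5), np.float64(285.5), np.float64(339.5), np.float64(312.5), np.int32(372)) [310.6 278.6 340.2 310.7]
t 37.35 pos [607.8 123.3 213.1] yaw 98.6 TURN 0 SHIFT [-216.6  -61.    13.1] rows 4 [-54.2 -15.2   3.3] w 60.3 gf 0.0
```

View pics/f.png

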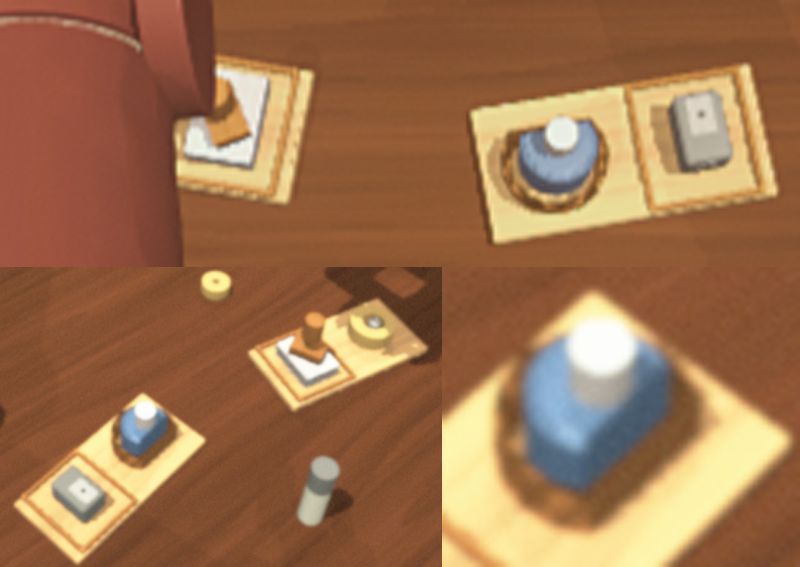

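The last picture shows both kits complete: bottle upright in the collar with flat to flat, sharpener and tin in their bays, stamp on the tin, and roll over the post. The arm is clear, so I'm handing in.

Run:
```python
from station import arm
print(arm.finish_job())
```

```text
the job is handed in; nothing more can be done
None
```

Both desk kits are made up and handed in at about 37 s on the robot's clock. The last pictures show every piece in place, but no verdict came back from the judging.

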